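Start the dust extractor from its control box

ROBOT

A 7-joint arm with a two-finger parallel gripper is mounted at the origin on a cart in front of the work surface, level with it; the furniture and walls round the work are solid. World frame = base frame: x ahead of the robot, y to its left, z up, the work surface at z = 0. Lengths are in m, angles in degrees, forces in N, time in s.
With the tool pointing down it reaches from about 0.35 to 0.9 m from the base axis. Payload 7.2 kg.
Tool frame: the origin (TCP) lies on the mounting face of the last link; the fingertips stand 173 mm ahead of it and the grasp point (between the pads) lies robot.grip_depth ahead of it (robot.grip_depth is the distance from the TCP to the grasp point, in m); z points along the fingers, y is the line along which they close (so a half turn about z gives the same grasp; the last joint's range is limited). The gripper opens to 85 mm and grips with 20 to 120 N. Pads are 22 mm wide; open, the fingers measure 114 mm over their backs; the gripper's body (76 mm by 85 mm) begins 54 mm behind the grasp point. The pads swing forward as they close: fully open they stand 13 mm farther back than shut.
Start: joints at [71.551, 23.554, -0.728, 91.456, 0.321, 64.991, -4.71], TCP at [0.157, -0.605, 0.405] pointing down, gripper open.
Joint ranges: [-169.25, 169.25], [-16.82, 113.86], [-84.01, 82.57], [7.8, 145.47], [-59.2, 239.2], [7.22, 106.19], [-163.78, 163.78]. Speed limits (degrees/s): [136.94, 136.94, 172.46, 172.46, 180, 180, 180].

INTERFACE

Orientations are given as [roll, pitch, yaw] about the fixed x, y, z axes, in that order (R = Rz(yaw) Ry(pitch) Rx(roll)).
In Python, from station import sensors, optics, robot gives the robot as it stands. The module is installed in compiled form; this text tells all that it offers.
- The arm moves only by the tool step_arm, never from a script. Its argument "moves" is a list of rows, each a list of 3 entries, a list of its own where there are three numbers: the opening in per cent of the stroke, from 0 (shut) to 100 (fully open), then the shift along the tool's x, y, z in units of 50 mm (1.0 is 50 mm), then the turn about the tool's z in rad. In form: [[grip, [x, y, z], yaw], ...]. A call has 1 to 5 rows; each row is the pose to reach, as a shift and turn from the pose commanded when the call began, along the tool's axes at that moment; what a row does not reach only later rows make up. A row lasts 1/8 s, in which the tool goes at most 62.5 mm and 10.7 degrees, less where a joint would pass 70% of its speed; a pose out of reach is approached as far as the arm can. A call with a gripper value outside its range is refused whole. The fingers move at their own pace and stop on an object; "squeeze" is the grip in N (left out, the last holds). Time passes only in rows, so rows that repeat a pose let the fingers close. It gives the time, the measured TCP pose, the force, the opening and the grip force at its end, in the units of the state.
- sensors.read_state(): the state, without advancing time (a new reading comes with each control period).
- optics.camera(name): name is "scene" or "side" or "wrist"; returns the picture (400x640x3 uint8, blue, green, red); there is no depth.
- optics.camera_model(name): a dict with "mtx" (3x3 intrinsics, pixels), "view" (4x4, takes a point from world to camera coordinates). Camera axes: x right, y up, looking along -z (the intrinsics and any distortion apply to the point x, -y, -z); pixel columns grow to the right and rows downward; lengths in m; the calibration is good to about 2 mm. A picture is of the moment at which its call begins: read the wrist's pose just before it. camera_model takes no time and is no camera call; for the wrist camera it gives the pose at the moment of the call.
- robot.close_job(): hands the job in; it is judged then, once.
Trained networks look in the newest picture that a camera, given by its name, has taken for a name from the list of things; names that differ only in an ending like _2 or _b are one class to them, and where a whole thing is asked for, a point or a joint stands for the part that bears it (a point fixed in the world has none). Each returns a list of dicts, best first, with "conf" (0 to 1); they miss things now and then, are a little off and sometimes report something else, mostly with a low value. They report only what shows in the picture. A call takes as long as a camera call.
- optics.outline_of(query, camera): "mask" (400x640 bool, what is visible of it).
- optics.tip_of(query, camera): "position" ([x, y, z] in m, in the coordinates of the camera as it stood for that picture, good to about 4 mm: a listed point, or the origin of a listed thing).
The state is a dict: "clock": time; "q": joint angles; "qvel": joint speeds; "joint_efforts": joint torques, N m; "tool_pos": TCP position; "ee_rot": TCP orientation; "wrist_force": force on the tool from outside, world axes, zero at the start; "wrist_torque": the same for the moment, N m; "gripper_width": finger opening in m; "gripper_force": force on a finger pad.
Only numpy, scipy, OpenCV 4.12 (cv2) and the standard library are available. Lean on these libraries where they do the work, as an engineer would, in place of code of your own. Each camera call takes 0.05 s, during which the arm holds its last target. There are 200 camera calls.

TASK

Start the dust extractor from the grey control box on the saw table: press the blue button, then the yellow, then the green, one at a time, each fully down and let up again before the next. Do not press the red, white or black button, do not go back to an earlier one, and leave the things lying round the box where they are.

Things in the scene. Friction and masses are not known exactly. Their poses are not given: they have to be found in the camera images.
- control_box: Fixed grey radio control box of the dust extractor, 192 x 236 x 60 mm (x, y, z), on the saw table, with a 75 mm antenna stub at its far side. Origin: centre of its underside; z up, x away from the robot at yaw 0 (its yaw lies between 0.1 and 0.7 rad, to face the robot). On its top (z = 60 mm) stand six equal button modules, 70 x 64 mm, in two rows of three, 78 mm apart along the box's x and 72 mm along its y; which colour is in which place differs.
- blue_top (a point): Centre of the top face of the blue push button: a flat round blue cap, 38 mm across, standing 14 mm proud of its dark steel collar (49 mm across); at rest 94 mm above the table. It moves with the cap. Axes as the box's.
- blue_button (a joint): Press of the blue button, straight down: 0 = up, 0.008 m = fully down. Spring return: about 1.7 N to begin, 5 to 6 N fully down; it comes up by itself when let go. It counts as pressed beyond 0.005 and as up below 0.002.
- yellow_top (a point): Centre of the top face of the yellow push button: a flat round yellow cap, 38 mm across, standing 14 mm proud of its dark steel collar (49 mm across); at rest 94 mm above the table. It moves with the cap. Axes as the box's.
- yellow_button (a joint): Press of the yellow button, straight down: 0 = up, 0.008 m = fully down. Spring return: about 1.7 N to begin, 5 to 6 N fully down; it comes up by itself when let go. It counts as pressed beyond 0.005 and as up below 0.002.
- green_top (a point): Centre of the top face of the green push button: a flat round green cap, 38 mm across, standing 14 mm proud of its dark steel collar (49 mm across); at rest 94 mm above the table. It moves with the cap. Axes as the box's.
- green_button (a joint): Press of the green button, straight down: 0 = up, 0.008 m = fully down. Spring return: about 1.7 N to begin, 5 to 6 N fully down; it comes up by itself when let go. It counts as pressed beyond 0.005 and as up below 0.002.
- red_top (a point): Centre of the top face of the red push button: a flat round red cap, 38 mm across, standing 14 mm proud of its dark steel collar (49 mm across); at rest 94 mm above the table. It moves with the cap. Axes as the box's.
- red_button (a joint): Press of the red button, straight down: 0 = up, 0.008 m = fully down. Spring return: about 1.7 N to begin, 5 to 6 N fully down; it comes up by itself when let go. It counts as pressed beyond 0.005 and as up below 0.002.
- white_top (a point): Centre of the top face of the white push button: a flat round white cap, 38 mm across, standing 14 mm proud of its dark steel collar (49 mm across); at rest 94 mm above the table. It moves with the cap. Axes as the box's.
- white_button (a joint): Press of the white button, straight down: 0 = up, 0.008 m = fully down. Spring return: about 1.7 N to begin, 5 to 6 N fully down; it comes up by itself when let go. It counts as pressed beyond 0.005 and as up below 0.002.
- black_top (a point): Centre of the top face of the black push button: a flat round black cap, 38 mm across, standing 14 mm proud of its dark steel collar (49 mm across); at rest 94 mm above the table. It moves with the cap. Axes as the box's.
- black_button (a joint): Press of the black button, straight down: 0 = up, 0.008 m = fully down. Spring return: about 1.7 N to begin, 5 to 6 N fully down; it comes up by itself when let go. It counts as pressed beyond 0.005 and as up below 0.002.
- blue_flag (a joint): Indicator of the blue button: a white dot, 10 mm across, in a dark ring behind the button (33.5 mm from the cap's centre along the box's +x). 0 = white dot visible (not yet pressed); it sinks out of sight, to about 0.0055 m, when the button is pressed home, and stays down. The robot cannot touch it.
- yellow_flag (a joint): Indicator of the yellow button: a white dot, 10 mm across, in a dark ring behind the button (33.5 mm from the cap's centre along the box's +x). 0 = white dot visible (not yet pressed); it sinks out of sight, to about 0.0055 m, when the button is pressed home, and stays down. The robot cannot touch it.
- green_flag (a joint): Indicator of the green button: a white dot, 10 mm across, in a dark ring behind the button (33.5 mm from the cap's centre along the box's +x). 0 = white dot visible (not yet pressed); it sinks out of sight, to about 0.0055 m, when the button is pressed home, and stays down. The robot cannot touch it.
- wax_tin: Loose round tin, 58 mm across and 29 mm high, behind the box; bystander. Origin: centre of its underside.
- sanding_block: Loose cork sanding block, 66 x 104 x 34 mm, behind the box; bystander. Origin: centre of its underside.
- spring_clamp: Loose black spring clamp, 53 x 144 x 22 mm, to the left of the box; bystander. Origin: centre of its underside.

How it is judged (in metres and radians):
On the way, in this order (a step that is already met when the one before it is completed fails the run):
1. the blue button is pressed home, all others up (value of joint blue_button above 0.005 m and value of joint each of yellow_button, green_button, red_button, white_button, black_button below 0.002 m), for 0.05 s.
2. the blue button is let up again (value of joint blue_button below 0.002 m), for 0.05 s.
3. the yellow button is pressed home, all others up (value of joint yellow_button above 0.005 m and value of joint each of blue_button, green_button, red_button, white_button, black_button below 0.002 m), for 0.05 s.
4. the yellow button is let up again (value of joint yellow_button below 0.002 m), for 0.05 s.
5. the green button is pressed home, all others up (value of joint green_button above 0.005 m and value of joint each of blue_button, yellow_button, red_button, white_button, black_button below 0.002 m), for 0.05 s.
6. the green button is let up again (value of joint green_button below 0.002 m), for 0.05 s.
At the end, for the whole second after the job is handed in: All six buttons are up (pressed in by less than 2 mm), the indicators of blue, yellow and green have sunk (by more than 1.5 mm), and the tin, sanding block and clamp lie within 3 cm of where they stood (value of joint each of blue_button, yellow_button, green_button, red_button, white_button, black_button below 0.002 m and value of joint each of blue_flag, yellow_flag, green_flag above 0.0015 m and distance of each of wax_tin, sanding_block, spring_clamp from where it was at the start of the episode below 0.03 m); the robot touches nothing.
It fails at once if red, white or black is pressed (value of joint any of red_button, white_button, black_button above 0.004 m).
It fails at once if yellow is pressed before blue, or green before yellow ((value of joint yellow_flag above 0.0015 m and not (value of joint blue_flag above 0.0015 m)) or (value of joint green_flag above 0.0015 m and not (value of joint yellow_flag above 0.0015 m))).
It fails at once if an earlier button of the sequence is pressed again after a later one ((value of joint blue_button above 0.005 m and value of joint yellow_flag above 0.0015 m) or (value of joint yellow_button above 0.005 m and value of joint green_flag above 0.0015 m)).
It fails at once if two buttons of the sequence are pressed at once ((value of joint blue_button above 0.005 m and value of joint yellow_button above 0.004 m) or (value of joint blue_button above 0.005 m and value of joint green_button above 0.004 m) or (value of joint yellow_button above 0.005 m and value of joint blue_button above 0.004 m) or (value of joint yellow_button above 0.005 m and value of joint green_button above 0.004 m) or (value of joint green_button above 0.005 m and value of joint blue_button above 0.004 m) or (value of joint green_button above 0.005 m and value of joint yellow_button above 0.004 m)).
It fails at once if the tin, the sanding block or the clamp is moved by more than 3 cm (distance of any of wax_tin, sanding_block, spring_clamp from where it was at the start of the episode above 0.03 m).
It also fails if it takes over 40 s, if anything falls off the work surface, if the arm or the gripper's body presses on something with over 40 N, if the wrist force passes 120 N, or if a joint passes its speed limit or range.

## Working session

There is one attempt and no reset: what is moved stays moved. The work goes in short steps, Python scripts to look and compute and a tool call to move; the robot and the scene stay as the last step left them, time stands still between calls to the robot, and variables do not carry over. Pictures are saved under pics/ and viewed, at most 10 in all, crops included, and the job is handed in when it is done.

Besides the shell and the picture viewer there is one more tool, called after ">>>" in YAML: its name, and indented under it one key for each argument. step_arm: Moves the arm, as the interface text tells. Its arguments: {"type":"object","properties":{"moves":{"type":"array","items":{"type":"array"}},"squeeze":{"type":"number"}},"required":["moves"]}

```bash
mkdir -p pics; cat > h.py <<'E'
import numpy as np, cv2
from station import sensors, optics, robot
def world(cam, p, V=None):
    V = optics.camera_model(cam)["view"] if V is None else V
    return (np.linalg.inv(np.array(V)) @ np.r_[p,1])[:3]
E
python3 - <<'E'
from h import *
s=sensors.read_state(); print(s, robot.grip_depth)
for c in ["scene","side"]:
    cv2.imwrite(f"pics/{c}0.png",optics.camera(c))
    for n in ["control_box"]+[k+"_top" for k in "blue yellow green red white black".split()]:
        r=optics.tip_of(n,c)
        for d in r[:2]: print(c,n,round(d["conf"],2),world(c,d["position"]).round(4))
E
```

```text
{'clock': 0.0, 'q': array([71.55045562, 23.59947549, -0.7301581 , 91.50404833,  0.32041453,
       64.99119761, -4.71185466]), 'qvel': array([-0.05665421,  0.08003802,  0.00994082,  0.07658654, -0.0789579 ,
        0.03989662,  0.07035293]), 'joint_efforts': array([ 1.35540362e-03, -6.00621128e+01,  6.83033131e-01, -2.99416387e+01,
        1.39562154e-02,  1.07985857e-02,  6.47630873e-05]), 'tool_pos': array([ 0.15687082, -0.60476401,  0.40385857]), 'ee_rot': array([-1.79907471e+02,  5.46755741e-03,  1.45427223e+01]), 'wrist_force': array([0.22956053, 0.69627831, 0.30852872]), 'wrist_torque': array([-0.05217597, -0.00228064, -0.01643175]), 'gripper_force': 0.0, 'gripper_width': 0.0852417951195868} 0.1547
scene control_box 0.83 [5.053e-01 2.728e-01 4.000e-04]
scene blue_top 0.81 [0.503  0.3496 0.0956]
scene yellow_top 0.68 [0.4625 0.2517 0.0967]
scene green_top 0.54 [0.5318 0.2952 0.0932]
scene green_top 0.32 [ 0.5048  0.2731 -0.0011]
scene red_top 0.73 [0.5628 0.2213 0.0913]
scene white_top 0.75 [0.4285 0.3182 0.0941]
scene white_top 0.39 [0.4724 0.4371 0.0011]
side control_box 0.63 [0.5058 0.2779 0.0044]
side blue_top 0.57 [0.5022 0.3492 0.094 ]
side blue_top 0.54 [0.4989 0.1866 0.0942]
side yellow_top 0.78 [0.4651 0.2516 0.0912]
side green_top 0.79 [0.5345 0.2842 0.0939]
side red_top 0.65 [0.466  0.2549 0.0935]
side red_top 0.55 [0.5648 0.2238 0.0941]
side white_top 0.7 [0.493  0.1909 0.0926]
side white_top 0.49 [0.4361 0.3223 0.0924]
side black_top 0.57 [0.4978 0.1862 0.093 ]
```

View pics/scene0.png

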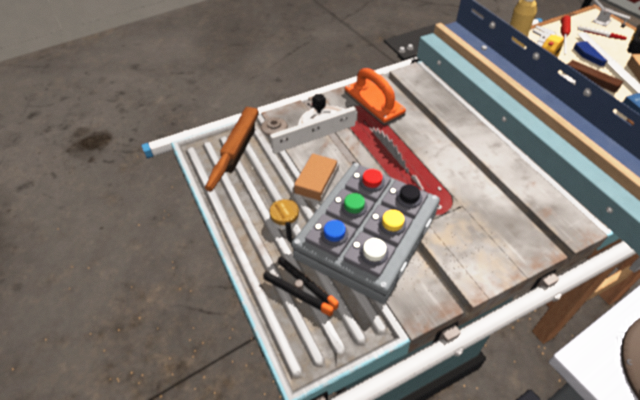

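View pics/side0.png

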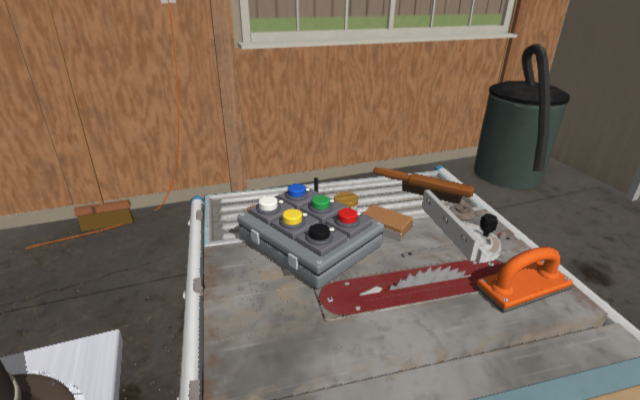

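Both views agree: white, yellow and black are in the near row and blue, green and red in the far row. In the scene view blue is at (334,232), yellow (393,220) and green (354,202).

```bash
cat >> h.py <<'E'
# box-frame slots
SL=dict(white=(-.039,.072),yellow=(-.039,0),black=(-.039,-.072),blue=(.039,.072),green=(.039,0),red=(.039,-.072))
def fit(obs):
    A=np.array([SL[n] for n,_ in obs]);B=np.array([p[:2] for _,p in obs])
    a,b=A-A.mean(0),B-B.mean(0)
    t=np.arctan2((a[:,0]*b[:,1]-a[:,1]*b[:,0]).sum(),(a*b).sum())
    R=np.array([[np.cos(t),-np.sin(t)],[np.sin(t),np.cos(t)]]); c=B.mean(0)-R@A.mean(0)
    return t,c,{n:R@v+c for n,v in SL.items()},np.linalg.norm(B-(A@R.T+c),axis=1)
def shift(target):  # tool-axis shift in units of 50 mm, from measured pose
    from scipy.spatial.transform import Rotation as Ro
    s=sensors.read_state(); return Ro.from_euler("xyz",s["ee_rot"],degrees=True).as_matrix().T@(np.array(target)-s["tool_pos"])/.05
E
python3 - <<'E'
from h import *
o=[("blue",(.503,.3496)),("yellow",(.4625,.2517)),("green",(.5318,.2952)),("red",(.5628,.2213)),("white",(.4285,.3182)),("blue",(.5022,.3492)),("yellow",(.4651,.2516)),("green",(.5345,.2842)),("red",(.5648,.2238)),("white",(.4361,.3223)),("black",(.4978,.1862))]
t,c,P,r=fit(o); print(t,np.degrees(t),c,P,r.round(4))
for w in [(.5,-.35,.40),(.58,0,.40),(*(P["blue"]-[.06,.03]),.40)]: print(w,shift(w).round(2))
E
```

```text
0.4525716966076899 25.930448142695788 [0.49868277 0.27013588] {'white': array([0.43212493, 0.3178334 ]), 'yellow': array([0.46360907, 0.25308197]), 'black': array([0.49509322, 0.18833053]), 'blue': array([0.50227232, 0.35194123]), 'green': array([0.53375646, 0.28718979]), 'red': array([0.56524061, 0.22243835])} [0.0025 0.0018 0.0082 0.0027 0.0036 0.0027 0.0021 0.0031 0.0014 0.006
 0.0034]
(0.5, -0.35, 0.4) [ 7.92 -3.21  0.09]
(0.58, 0, 0.4) [11.23 -9.59  0.09]
(np.float64(0.4422723200902164), np.float64(0.32194122631204514), 0.4) [ 10.18 -16.51   0.09]
```

>>> step_arm:
  moves:
    - [0, [1.1, -0.45, 0], 0]
    - [0, [2.2, -0.9, 0], -0.1]
    - [0, [3.3, -1.35, 0], -0.2]
    - [0, [4.4, -1.8, 0], -0.2]
    - [0, [5.5, -2.25, 0], -0.2]

```text
clock: 1.42
tool_pos: [0.3961, -0.4258, 0.405]
ee_rot: [180.0, -0.0, 26.0]
wrist_force: [0.7, -1.4, 0.6]
gripper_width: -0.0002
gripper_force: 0.0
```

```bash
python3 - <<'E'
from h import *
print(sensors.read_state()["ee_rot"],sensors.read_state()["tool_pos"])
for w in [(.58,0,.40),(.4733,.338,.40)]: print(w,shift(w).round(2))
E
```

```text
[ 1.79961579e+02 -5.30468704e-03  2.59858374e+01] [ 0.39610155 -0.4258072   0.40498062]
(0.58, 0, 0.4) [ 7.04 -6.04  0.1 ]
(0.4733, 0.338, 0.4) [  8.08 -13.06   0.09]
```

>>> step_arm:
  moves:
    - [0, [0.85, -0.8, 0], 0]
    - [0, [1.7, -1.6, 0], 0]
    - [0, [2.55, -2.4, 0], 0]
    - [0, [3.4, -3.3, 0], 0]
    - [0, [4.2, -4.2, 0], 0]

```text
clock: 2.05
tool_pos: [0.4919, -0.1443, 0.405]
ee_rot: [180.0, -0.0, 26.0]
wrist_force: [0.1, 0.3, 0.2]
gripper_width: -0.0003
gripper_force: 0.0
```

>>> step_arm:
  moves:
    - [0, [0.7, -1, 0], 0]
    - [0, [1.4, -2, 0], 0]
    - [0, [2.0, -3, 0], 0]
    - [0, [2.6, -4.1, 0], 0]
    - [0, [3.2, -5.2, 0], 0]

```text
clock: 2.68
tool_pos: [0.5213, 0.1591, 0.405]
ee_rot: [180.0, -0.0, 26.0]
wrist_force: [0.8, -0.2, -0.1]
gripper_width: -0.0001
gripper_force: 0.0
```

```bash
python3 - <<'E'
from h import *
print(sensors.read_state()["ee_rot"],sensors.read_state()["tool_pos"])
V=optics.camera_model("wrist")["view"]; im=optics.camera("wrist"); cv2.imwrite("pics/w1.png",im)
for n in SL:
    for d in optics.tip_of(n+"_top","wrist")[:2]: print(n,round(d["conf"],2),world("wrist",d["position"],V).round(4))
print(shift((.5023,.3519,.30)).round(2))
E
```

```text
[ 1.79974168e+02 -4.54652389e-02  2.59663373e+01] [0.52130419 0.15907882 0.40499968]
white 0.68 [0.4369 0.3165 0.0938]
yellow 0.56 [0.4643 0.2512 0.0938]
black 0.96 [0.4981 0.1899 0.095 ]
blue 0.74 [0.5072 0.3518 0.0943]
green 0.81 [0.5324 0.288  0.0984]
red 0.93 [0.562  0.223  0.0937]
[ 1.37 -3.7   2.09]
```

View pics/w1.png

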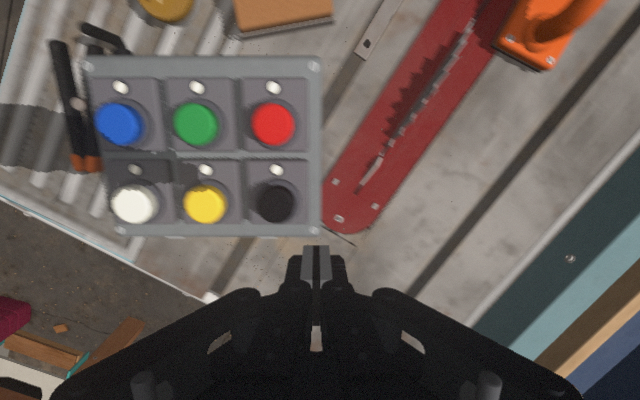

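The wrist view matches the fit: blue at (120,124), yellow (206,203), green (196,124), all white dots showing. I'll hover over blue next.

>>> step_arm:
  moves:
    - [0, [0.4, -1.1, 0.2], 0]
    - [0, [0.8, -2.2, 0.5], 0]
    - [0, [1.2, -3.2, 1.1], 0]
    - [0, [1.4, -3.7, 2.0], 0]
    - [0, [1.4, -3.7, 2.1], 0]

```text
clock: 3.65
tool_pos: [0.5022, 0.3543, 0.2963]
ee_rot: [180.0, 0.3, 26.1]
wrist_force: [-0.2, -1.3, -0.3]
gripper_width: 0.0001
gripper_force: 0.0
```

```bash
python3 - <<'E'
from h import *
s=sensors.read_state(); print(s["ee_rot"],s["tool_pos"],s["wrist_force"])
cv2.imwrite("pics/w2.png",optics.camera("wrist"))
print(shift((.504,.352,.267)).round(3))
E
```

```text
[179.98785425   0.31901628  26.08678991] [0.50216313 0.35432105 0.29633271] [-0.15575125 -1.27915364 -0.27585107]
[0.008 0.026 0.609]
```

View pics/w2.png

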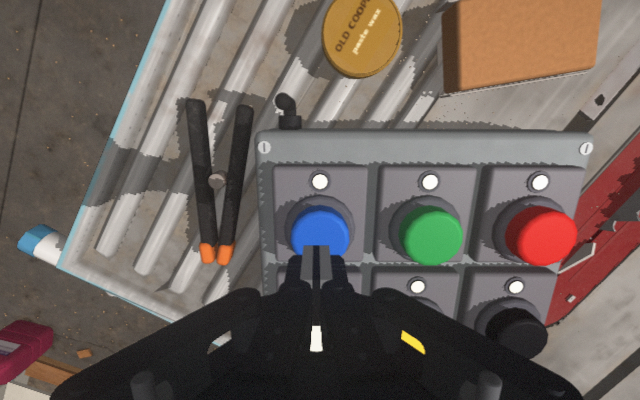

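Tips sit over the blue cap (320,232), with nothing in the way. I'll press.

>>> step_arm:
  moves:
    - [0, [0, 0, 0.4], 0]
    - [0, [0, 0, 0.6], 0]
    - [0, [0, 0, 0.7], 0]
    - [0, [0, 0, 0.75], 0]
    - [0, [0, 0, 0.75], 0]

```text
clock: 4.32
tool_pos: [0.5036, 0.3539, 0.2627]
ee_rot: [180.0, -0.0, 26.0]
wrist_force: [0.6, -1.4, 3.6]
gripper_width: 0.0001
gripper_force: 1.7
```

>>> step_arm:
  moves:
    - [0, [0, 0, 0.05], 0]
    - [0, [0, 0, 0.09], 0]
    - [0, [0, 0, 0.09], 0]

```text
clock: 4.7
tool_pos: [0.5034, 0.3544, 0.2594]
ee_rot: [180.0, -0.1, 26.0]
wrist_force: [-1.6, -5.8, 15.6]
gripper_width: 0.0001
gripper_force: 8.1
```

Blue has bottomed out, so I'll lift.

>>> step_arm:
  moves:
    - [0, [0, 0, -0.4], 0]
    - [0, [0, 0, -0.9], 0]
    - [0, [0, 0, -1.0], 0]
    - [0, [0, 0, -1.0], 0]

```text
clock: 5.2
tool_pos: [0.5029, 0.3545, 0.3077]
ee_rot: [-180.0, -0.0, 26.0]
wrist_force: [-0.3, -0.3, 0.0]
gripper_width: -0.0003
gripper_force: 0.0
```

```bash
python3 - <<'E'
from h import *
cv2.imwrite("pics/w3.png",optics.camera("wrist")[120:280,230:600])
for n,p in dict(yellow=(.464,.2525),green=(.533,.2875)).items(): print(n,shift((*p,.259)).round(3))
E
```

```text
yellow [-1.59   1.487  0.963]
green [-0.043  1.463  0.962]
```

View pics/w3.png

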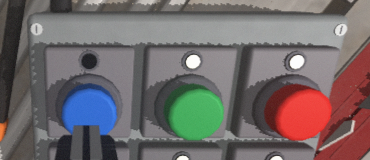

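The blue dot, at (89,61) in the crop, has sunk and the green and red dots are still white. Yellow is next.

>>> step_arm:
  moves:
    - [0, [-0.7, 0.7, 0], 0]
    - [0, [-1.4, 1.35, 0], 0]
    - [0, [-1.6, 1.5, 0], 0]
    - [0, [-1.6, 1.5, 0.3], 0]
    - [0, [-1.6, 1.5, 0.6], 0]

```text
clock: 5.88
tool_pos: [0.4643, 0.2529, 0.2764]
ee_rot: [-179.9, -0.0, 26.1]
wrist_force: [-1.0, 0.9, -0.3]
gripper_width: -0.0004
gripper_force: 0.0
```

>>> step_arm:
  moves:
    - [0, [0, 0, 0.15], 0]
    - [0, [0, 0, 0.25], 0]
    - [0, [0, 0, 0.33], 0]
    - [0, [0, 0, 0.39], 0]
    - [0, [0, 0, 0.39], 0]

```text
clock: 6.5
tool_pos: [0.4636, 0.2526, 0.2594]
ee_rot: [-180.0, -0.0, 26.0]
wrist_force: [-7.0, -0.8, 14.9]
gripper_width: -0.0002
gripper_force: 7.4
```

Yellow has bottomed out. I'll lift and look.

>>> step_arm:
  moves:
    - [0, [0, 0, -0.4], 0]
    - [0, [0, 0, -0.9], 0]
    - [0, [0, 0, -1.0], 0]
    - [0, [0, 0, -1.0], 0]

```text
clock: 7.0
tool_pos: [0.4643, 0.2516, 0.3081]
ee_rot: [180.0, -0.0, 26.0]
wrist_force: [-1.3, 0.1, -1.0]
gripper_width: -0.0003
gripper_force: 0.0
```

```bash
python3 - <<'E'
from h import *
cv2.imwrite("pics/w4.png",optics.camera("wrist")[60:300,100:600])
print(shift((.533,.2875,.259)).round(3))
E
```

```text
[ 1.554 -0.045  0.971]
```

View pics/w4.png

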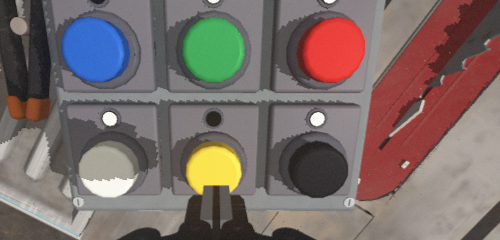

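The yellow dot (213,118) has sunk, the white and black dots are still up, and the blue cap is up. Green is next.

>>> step_arm:
  moves:
    - [0, [0.8, 0, 0], 0]
    - [0, [1.5, 0, 0], 0]
    - [0, [1.55, 0, 0], 0]
    - [0, [1.55, 0, 0.3], 0]
    - [0, [1.55, 0, 0.6], 0]

```text
clock: 7.68
tool_pos: [0.5328, 0.2852, 0.2765]
ee_rot: [180.0, 0.1, 26.0]
wrist_force: [-1.0, 0.1, -0.5]
gripper_width: -0.0
gripper_force: 0.0
```

>>> step_arm:
  moves:
    - [0, [0, 0, 0.15], 0]
    - [0, [0, 0, 0.25], 0]
    - [0, [0, 0, 0.33], 0]
    - [0, [0, 0, 0.39], 0]
    - [0, [0, 0, 0.39], 0]

```text
clock: 8.3
tool_pos: [0.5336, 0.2857, 0.2596]
ee_rot: [180.0, -0.0, 26.0]
wrist_force: [-4.5, -2.9, 9.4]
gripper_width: 0.0002
gripper_force: 4.6
```

>>> step_arm:
  moves:
    - [0, [0, 0, -0.4], 0]
    - [0, [0, 0, -0.9], 0]
    - [0, [0, 0, -1.5], 0]
    - [0, [0, 0, -2.0], 0]
    - [0, [0, 0, -2.0], 0]

```text
clock: 8.93
tool_pos: [0.5344, 0.2864, 0.3619]
ee_rot: [-180.0, -0.3, 26.0]
wrist_force: [-0.4, -0.6, -0.9]
gripper_width: -0.0001
gripper_force: 0.0
```

```bash
python3 - <<'E'
from h import *
cv2.imwrite("pics/w5.png",optics.camera("wrist"))
E
```

```text
(no output)
```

View pics/w5.png

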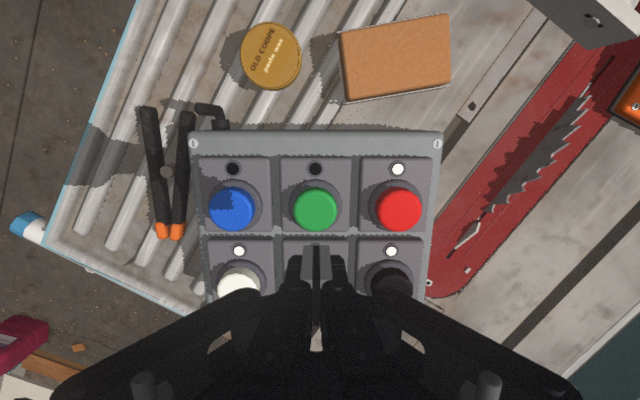

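The blue (233,169) and green (315,169) dots are dark, and red (398,169), white (238,251) and black (391,251) are still white. The arm is clear and the tin, sanding block and clamp haven't been touched.

```bash
python3 -c "
from station import robot; print(robot.close_job())"
```

```text
the job is handed in; nothing more can be done
None
```

I pressed blue, yellow and green in order, each fully down and let up before the next; all three indicators sank, nothing else was touched, and the job is handed in (no verdict was returned).

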